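# Pack the spice pots and shut the spice box

### The arm

A 6-joint arm with a two-finger parallel gripper is mounted at the origin on the work surface. World frame = base frame: x ahead of the robot, y to its left, z up, the work surface at z = 0. Lengths are in m, angles in rad, forces in N, time in s.
With the tool pointing down it reaches from about 0.375 to 0.9 m from the base axis. Payload 3.1 kg.
Tool frame: the origin (TCP) lies where the fingers leave the gripper's body, on its centre line; the fingertips stand 73 mm ahead of it and the grasp point (between the pads) lies 54 mm ahead of it; z points along the fingers, y is the line along which they close (so a half turn about z gives the same grasp; the last joint's range is limited). The gripper opens to 85 mm and grips with 20 to 120 N. Pads are 22 mm wide; open, the fingers measure 114 mm over their backs; the gripper's body (76 mm by 85 mm) begins 54 mm behind the grasp point. The pads swing forward as they close: fully open they stand 13 mm farther back than shut.
Start: joints at [-1.369, 0.527, 1.433, -0, 1.181, -0.178], TCP at [0.232, -0.58, 0.304] pointing down, gripper open.
Joint ranges: [-3.08, 3.08], [-0.75, 2.2], [0.22, 2.44], [-1.43, 4.57], [0, 2.65], [-2.85, 2.85]. Speed limits (rad/s): [2.79, 2.79, 3.14, 3.14, 3.14, 3.14].

### API

Orientations are given as a unit quaternion [x, y, z, w].
In Python, from station import manip gives the robot as it stands.
- The arm moves only by the tool step_arm, never from a script. Its argument "moves" is one flat list of numbers, 5 for each row, row after row: the opening, from 0 (shut) to 1 (fully open), then the shift along the world's x, y, z scaled (see below), then the turn about the world's z scaled (see below). In form: [fingers, x, y, z, yaw, fingers, x, y, z, yaw, ...]. A call has 1 to 12 rows; each row is the pose to reach, as a shift and turn from the pose commanded when the call began, turning the shorter way round; what a row does not reach only later rows make up. The controller multiplies each number of a shift by 200 mm and each number of a turn by pi rad. A row lasts 1/8 s, in which the tool goes at most 62.5 mm and 10.7 degrees, less where a joint would pass 70% of its speed; a pose out of reach is approached as far as the arm can. A call with a number of a shift or a turn outside -1 to 1 is refused whole. A call with a gripper value outside its range is refused whole. The fingers move at their own pace and stop on an object; "grip_force" is the grip in N (left out, the last holds). Time passes only in rows, so rows that repeat a pose let the fingers close. It gives the time, the measured TCP pose, the force, the opening and the grip force at its end, in the units of the state.
- manip.sense(): the state, without advancing time (a new reading comes with each control period).
- manip.snapshot(name): name is "scene" or "top"; returns a dict with "color" (420x560x3 uint8, blue, green, red), "z_map" (420x560 float32, m along the optical axis (not along the pixel's ray), 0 where there is no reading), "fovy" (degrees; the focal length in pixels is half the picture's height over the tangent of half this angle, whatever the lens; pixels are square), "cx", "cy" (the principal point, pixels), "R" (3x3) and "t" (3): a world point X has camera coordinates R X + t. Camera axes: x right, y down, z forward; pixel columns grow to the right and rows downward; lengths in m; the calibration is good to about 2 mm. A picture is of the moment at which its call begins.
- manip.sign_off(): hands the job in; it is judged then, once.
The state is a dict: "t": time; "q": joint angles; "qd": joint speeds; "tau": joint torques, N m; "tcp_pos": TCP position; "tool_rot": TCP orientation; "force": force on the tool from outside, world axes, zero at the start; "ft_torque": the same for the moment, N m; "finger_gap": opening from 0.0 (shut) to 1.0 (fully open); "gripper_force": force on a finger pad.
Only numpy, scipy, OpenCV 4.12 (cv2) and the standard library are available. Lean on these libraries where they do the work, as an engineer would, in place of code of your own. Each camera call takes 0.05 s, during which the arm holds its last target. There are 200 camera calls.

### The job

Put the spices away: slide the spice box's cover all the way open, stand every spice pot from the worktop upright on the floor of the round tin, packed in a single-layer honeycomb with one pot in the middle and the others (including the pot already there) round it, and then slide the cover fully shut over them. Leave the blue cup and the stone block where they are.

Things in the scene. Friction and masses are not known exactly. Their poses are not given: they have to be found in the camera images.
- spicebox: Fixed walnut spice box, 212 mm (its x) by 416 mm (its y) by 81 mm high over its rails. Origin: on the worktop, straight under the centre of the round tin; z up. The tin half reaches from y = -106 to +98 mm; the other half (y +98 to +306 mm) is a plain solid deck, with nothing to fill, over which the cover slides when opened. The rails along both long sides (x = +-102 mm, tops 81 mm up) overlap the cover's edges by a few mm.
- tin_centre (a point): Centre of the tin's inner floor, 10 mm above the worktop. The round steel tin is 189 mm wide inside and 52 mm deep (rim 62 mm above the worktop): room for seven 60 mm pots in honeycomb, one in the middle and six round it (ring pots 60 to 64 mm from the centre). Axes as the spice box.
- cover (a joint): Sliding cover: 0 = fully shut (over the tin), 0.200 m = fully open (over the deck). It slides along the box's +y to open; about 2 N of friction, stays where it is left.
- cover_grip (a point): Middle of the cover's raised pull bar: 90 mm long along the box's x, 16 mm wide along its y, standing 28 mm above the cover's top face (73 mm above the worktop); this point lies 14 mm above that face, 87 mm above the worktop, at the cover's centre. It moves with the cover; at joint 0 it is straight above the tin's centre.
- pot1: Closed spice pot with a red lid, about 0.16 kg: round body 60 mm across and 24 mm high (foot bevelled 3.5 mm), on top in the middle a round upright knob 18 mm across and 24 mm high in the lid's colour; 48 mm high in all. Origin: centre of its underside; z up through the knob. Starts on the worktop to the right of the box; absent in some starts (then None).
- pot2: Closed spice pot with a yellow lid, about 0.16 kg: round body 60 mm across and 24 mm high (foot bevelled 3.5 mm), on top in the middle a round upright knob 18 mm across and 24 mm high in the lid's colour; 48 mm high in all. Origin: centre of its underside; z up through the knob. Starts on the worktop to the right of the box; absent in some starts (then None).
- pot3: Closed spice pot with a green lid, about 0.16 kg: round body 60 mm across and 24 mm high (foot bevelled 3.5 mm), on top in the middle a round upright knob 18 mm across and 24 mm high in the lid's colour; 48 mm high in all. Origin: centre of its underside; z up through the knob. Starts on the worktop to the right of the box; absent in some starts (then None).
- pot4: Closed spice pot with a blue lid, about 0.16 kg: round body 60 mm across and 24 mm high (foot bevelled 3.5 mm), on top in the middle a round upright knob 18 mm across and 24 mm high in the lid's colour; 48 mm high in all. Origin: centre of its underside; z up through the knob. Starts on the worktop to the right of the box; absent in some starts (then None).
- pot5: Closed spice pot with an orange lid, about 0.16 kg: round body 60 mm across and 24 mm high (foot bevelled 3.5 mm), on top in the middle a round upright knob 18 mm across and 24 mm high in the lid's colour; 48 mm high in all. Origin: centre of its underside; z up through the knob. Starts on the worktop to the right of the box; absent in some starts (then None).
- pot6: Closed spice pot with a white lid, about 0.16 kg: round body 60 mm across and 24 mm high (foot bevelled 3.5 mm), on top in the middle a round upright knob 18 mm across and 24 mm high in the lid's colour; 48 mm high in all. Origin: centre of its underside; z up through the knob. Starts on the worktop to the right of the box; absent in some starts (then None).
- pot7: Closed spice pot with a copper-coloured lid, about 0.16 kg: round body 60 mm across and 24 mm high (foot bevelled 3.5 mm), on top in the middle a round upright knob 18 mm across and 24 mm high in the lid's colour; 48 mm high in all. Origin: centre of its underside; z up through the knob. Already stands in the tin, in the ring, at the start (under the cover).
- mug: Bystander: upright blue ceramic cup, 76 mm across, 85 mm tall. Origin: centre of its underside.
- salt_block: Bystander: pale stone block, 80 by 120 by 45 mm high. Origin: centre of its underside.
Not all that is in view belongs to the job. What is shaped like the pot1 but pink or purple is not meant. What is shaped like the pot5 but purple is not meant.

How it is judged:
By the outcome, as a careful person would: the job done as asked, in the order asked, and still so for the second after the job is handed in, with the robot touching nothing.
Of pot1, pot2, pot3, pot4, pot5, pot6 only 4 to 6 are there at a start; the rules pass over those that are not, and their reading is None.
At some moment in a run one of pot1, pot2, pot3, pot4, pot5, pot6 may be knocked a few centimetres aside while the robot is not near it.
Once in a run the grip may slacken for a moment while it holds something.
It also fails if it takes over 210 s, if anything falls off the work surface, if the arm or the gripper's body presses on something with over 40 N, if the wrist force passes 120 N, or if a joint passes its speed limit or range.

## Working session

There is one attempt and no reset: what is moved stays moved. The work goes in short steps, Python scripts to look and compute and a tool call to move; the robot and the scene stay as the last step left them, time stands still between calls to the robot, and variables do not carry over. Pictures are saved under pics/ and viewed, at most 14 in all, crops included, and the job is handed in when it is done.

Besides the shell and the picture viewer there is one more tool, called after "Emit:" by a JSON object that holds its "name" and its "arguments", one argument or row to a line. step_arm: Moves the arm, as the interface text tells. Its arguments: {"type":"object","properties":{"moves":{"type":"array","items":{"type":"number"}},"grip_force":{"type":"number"}},"required":["moves"]}

```bash
mkdir -p pics
cat > h.py <<'E'
import numpy as np, cv2
from station import manip
def snap(name,file=None):
    s=manip.snapshot(name)
    if file: cv2.imwrite('pics/'+file,s['color'])
    return s
def f(s): return s['color'].shape[0]/2/np.tan(np.radians(s['fovy'])/2)
def ray(s,u,v,z):
    F=f(s); R=np.array(s['R']);t=np.array(s['t'])
    d=R.T@np.array([(u-s['cx'])/F,(v-s['cy'])/F,1]); c=-R.T@t
    return c+d*(z-c[2])/d[2]
def cloud(s):
    F=f(s); R=np.array(s['R']);t=np.array(s['t']); Z=s['z_map']
    v,u=np.indices(Z.shape)
    P=np.stack([(u-s['cx'])/F*Z,(v-s['cy'])/F*Z,Z],-1)
    W=(P-t)@R
    W[Z==0]=np.nan
    return W
E
python3 - <<'E'
from h import *
for n in('scene','top'):
    s=snap(n,n+'1.png'); print(n,s['fovy'],s['cx'],s['cy'],-np.array(s['R']).T@s['t'],np.array(s['R'])[2])
    np.save(n+'.npy',s['z_map'])
st=manip.sense(); print(st)
E
```

```text
scene 54.04355205937062 284.9687958956122 206.8005687467963 [0.86605193 0.40152338 0.61029678] [-0.41745045 -0.67719288 -0.60592485]
top 57.978817844398854 280.3237951577184 213.85976230843013 [ 0.43644233 -0.15912144  0.7937598 ] [ 0.08505083  0.0200077  -0.99617571]
{'t': 0.1, 'q': array([-1.36854504e+00,  5.28381209e-01,  1.43378685e+00, -8.87846501e-06,
        1.18140553e+00, -1.78491303e-01]), 'qd': array([ 5.58148714e-04, -1.46250804e-03, -1.78566977e-03, -2.54489654e-06,
       -2.82345969e-04, -5.41529331e-04]), 'tau': array([-8.08609566e-04, -4.43308353e+01, -1.78584892e+01, -1.17359291e-04,
        3.89387380e-03, -6.06343860e-06]), 'tcp_pos': array([ 0.23218275, -0.57972289,  0.30302238]), 'tool_rot': array([ 9.81933244e-01,  1.89225062e-01, -1.58714346e-05, -9.90349847e-04]), 'force': array([0.21704145, 0.47687145, 0.11845072]), 'ft_torque': array([ 0.03244312, -0.01376753, -0.01868722]), 'gripper_force': 0.0, 'finger_gap': 1.0011982495290443}
```

View pics/scene1.png

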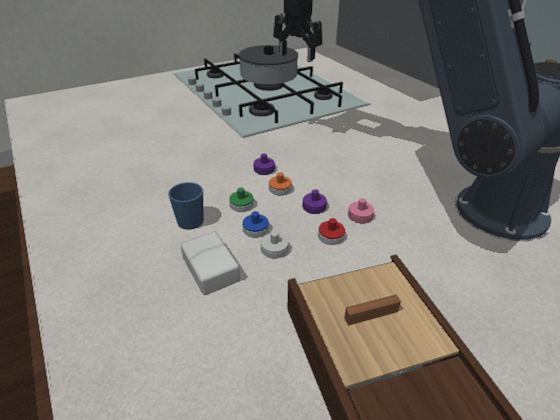

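View pics/top1.png

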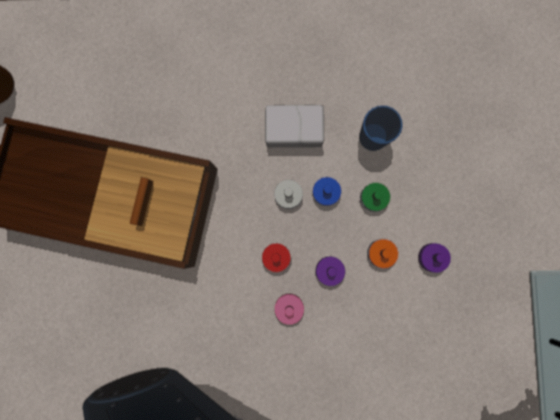

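Scene shows the box at left in the top view (bar at ~(141,201)), five wanted pots: red (277,258), white (288,195), blue (327,192), green (376,197) and orange (383,254). Yellow is absent; pink and two purple ones are decoys. The mug is at (382,126), the block at (294,126).

```bash
cat >> h.py <<'E'
def knobs(s,lo=.036,hi=.056,reg=None,area=(15,4000)):
    "blobs of the height band: (u,v,n,median xyz,mean HSV)"
    W=cloud(s); m=((W[...,2]>lo)&(W[...,2]<hi)).astype(np.uint8)
    n,l,st,c=cv2.connectedComponentsWithStats(m); hsv=cv2.cvtColor(s['color'],cv2.COLOR_BGR2HSV)
    out=[]
    for i in range(1,n):
        if area[0]<st[i,4]<area[1]:
            k=l==i; p=W[k]; out.append((c[i].round(1),st[i,4],p.mean(0).round(4),np.ptp(p,0).round(3),np.median(hsv[k],0)))
    return out
E
python3 - <<'E'
from h import *
s=snap('top'); sc=snap('scene'); W=cloud(s)
print('table z',np.nanmedian(W[300:330,350:450,2]),np.nanmedian(W[20:60,350:450,2]))
print('cover z',np.nanmedian(W[220:240,150:180,2]))
for k in knobs(s): print(*k)
print('scene')
for k in knobs(sc): print(*k)
for n,x in(('top',s),('scene',sc)):
    W=cloud(x); 
    m=(W[...,2]>.092)&(W[...,2]<.108)&(W[...,1]>0)&(W[...,1]<.25)&(W[...,0]>.35)&(W[...,0]<.6)
    v,u=np.nonzero(m); P=W[m]; print(n,'bar',len(u),P.mean(0),cv2.minAreaRect((P[:,:2]*1000).astype(np.float32)), cv2.minAreaRect(np.stack([u,v],1).astype(np.float32)))
# body circles by saturation, white by z
h=cv2.cvtColor(s['color'],cv2.COLOR_BGR2HSV); W=cloud(s)
m=((W[...,2]>.014)&(W[...,2]<.034)).astype(np.uint8)
n,l,st,c=cv2.connectedComponentsWithStats(m)
for i in range(1,n):
    if 100<st[i,4]<3000: 
        cc=cv2.findContours((l==i).astype(np.uint8),0,2)[0][0]; (u,v),r=cv2.minEnclosingCircle(cc); print(i,(round(u,1),round(v,1)),round(r,1),ray(s,u,v,.024).round(4),np.median(h[l==i],0))
# box outer: rails
m=((W[...,2]>.076)&(W[...,2]<.087)&(W[...,1]>0)); P=W[m][:,:2]*1000; r=cv2.minAreaRect(P.astype(np.float32)); print('rails',r)
E
```

```text
table z 5.369921200844448e-05 7.086442533744948e-05
cover z 0.07310953483092872
[ 0.9 76.5] 49 [0.8006 0.4366 0.0398] [0.041 0.007 0.009] [ 13. 213.  30.]
[294.  123.6] 2243 [ 0.6831 -0.1747  0.0447] [0.08  0.119 0.013] [168.   8. 159.]
[384.5 121.3] 168 [ 0.6829 -0.3564  0.0467] [0.053 0.058 0.02 ] [110.  56.  44.]
[368.6 141.1] 69 [ 0.6433 -0.3234  0.0461] [0.043 0.045 0.02 ] [110.  47.  41.]
[200.8 216. ] 255 [0.4992 0.014  0.0462] [0.205 0.049 0.02 ] [12. 99. 37.]
[327.7 188.9] 68 [ 0.5481 -0.239   0.0469] [0.016 0.017 0.014] [112. 184. 136.]
[288.3 191.6] 67 [ 0.5442 -0.1607  0.0474] [0.017 0.016 0.014] [ 25.  12. 151.]
[377.9 194.6] 71 [ 0.5347 -0.3376  0.0472] [0.017 0.017 0.014] [ 66. 160.  94.]
[385.8 253. ] 74 [ 0.4198 -0.3485  0.047 ] [0.016 0.017 0.014] [ 11. 220. 161.]
[275.6 257. ] 61 [ 0.4156 -0.1334  0.0478] [0.016 0.016 0.006] [  1. 198. 142.]
[439.6 257.3] 85 [ 0.4097 -0.4521  0.0462] [0.017 0.018 0.014] [138. 159. 106.]
[331.6 271.1] 69 [ 0.3865 -0.2421  0.0476] [0.016 0.017 0.015] [138. 152. 109.]
[288.9 310.3] 73 [ 0.3126 -0.1576  0.0472] [0.017 0.016 0.013] [169
[... 2376 characters left out ...]
 13. 65.]
8 (203.0, 216.0) 51.4 [0.5007 0.0147 0.024 ] [13. 92. 36.]
9 (326.5, 190.7) 14.7 [ 0.5478 -0.2389  0.024 ] [112. 183. 137.]
10 (288.2, 193.3) 14.4 [ 0.5441 -0.1605  0.024 ] [ 25.  12. 153.]
11 (375.2, 196.3) 14.9 [ 0.5343 -0.3374  0.024 ] [ 66. 159.  95.]
14 (382.8, 252.9) 15.3 [ 0.4196 -0.3482  0.024 ] [ 11. 218. 162.]
15 (276.0, 256.7) 14.7 [ 0.4155 -0.1335  0.024 ] [  1. 197. 146.]
16 (435.1, 256.6) 15.6 [ 0.4105 -0.452   0.024 ] [138. 156. 108.]
17 (330.2, 270.3) 14.9 [ 0.3865 -0.2418  0.024 ] [138. 152. 114.]
18 (289.1, 308.4) 15.2 [ 0.3126 -0.158   0.024 ] [168. 113. 162.]
rails ((549.29638671875, 215.6687469482422), (415.9555358886719, 212.18975830078125), 76.71442413330078)
```

Emit:
{"name": "step_arm", "arguments": {
  "moves": [0.6,0.37,0.87,0,-0.1,0.6,0.37,0.87,0,-0.1,0.6,0.37,0.87,0,-0.1,0.6,0.37,0.87,0,-0.1,0.6,0.37,0.87,0,-0.1]
}}

```text
t: 0.82
tcp_pos: [0.3066, -0.4066, 0.3043]
tool_rot: [0.999, 0.034, 0.0, 0.001]
force: [-0.8, -0.3, -0.2]
finger_gap: 0.6
gripper_force: 0.0
```

Emit:
{"name": "step_arm", "arguments": {
  "moves": [0.6,0.37,0.87,0,-0.095,0.6,0.37,0.87,0,-0.095,0.6,0.37,0.87,0,-0.095,0.6,0.37,0.87,0,-0.095,0.6,0.37,0.87,0,-0.095]
}}

```text
t: 1.45
tcp_pos: [0.3809, -0.2337, 0.3041]
tool_rot: [0.993, -0.116, 0.001, 0.001]
force: [0.1, 0.1, -0.2]
finger_gap: 0.599
gripper_force: 0.0
```

Emit:
{"name": "step_arm", "arguments": {
  "moves": [0.6,0.37,0.87,0,0,0.6,0.37,0.87,0,0,0.6,0.37,0.87,0,0,0.6,0.37,0.87,0,0,0.6,0.37,0.87,0,0]
}}

```text
t: 2.08
tcp_pos: [0.4549, -0.06, 0.3039]
tool_rot: [0.993, -0.116, 0.0, 0.0]
force: [-0.9, -0.4, 0.4]
finger_gap: 0.598
gripper_force: 0.0
```

Emit:
{"name": "step_arm", "arguments": {
  "moves": [0.6,0.36,0.87,-0.2,0,0.6,0.36,0.87,-0.2,0,0.6,0.36,0.87,-0.2,0,0.6,0.36,0.87,-0.2,0,0.6,0.36,0.87,-0.2,0,0.6,0.36,0.87,-0.2,0]
}}

```text
t: 2.82
tcp_pos: [0.5263, 0.1134, 0.2641]
tool_rot: [0.993, -0.117, -0.0, 0.0]
force: [-0.5, -0.1, 0.6]
finger_gap: 0.599
gripper_force: 0.0
```

Emit:
{"name": "step_arm", "arguments": {
  "moves": [0.6,0,0.018,-0.25,0,0.6,0,0.018,-0.4,0,0.6,0,0.018,-0.55,0,0.6,0,0.018,-0.55,0,0,0,0.018,-0.55,0,0,0,0.018,-0.55,0,0,0,0.018,-0.55,0,0,0,0.018,-0.55,0,0,0,0.018,-0.55,0],
  "grip_force": 30
}}

```text
t: 3.95
tcp_pos: [0.5273, 0.1192, 0.1556]
tool_rot: [0.993, -0.115, 0.002, 0.0]
force: [-0.8, -2.5, 6.7]
finger_gap: 0.175
gripper_force: 32.5
```

Emit:
{"name": "step_arm", "arguments": {
  "moves": [0,0.06,0.25,0,0,0,0.115,0.5,0,0,0,0.175,0.75,0,0,0,0.2,0.87,0,0,0,0.22,0.93,0,0,0,0.23,0.98,0,0,0,0.23,0.98,0,0,0,0.23,0.98,0,0]
}}

```text
t: 4.95
tcp_pos: [0.5727, 0.3114, 0.1556]
tool_rot: [0.993, -0.115, 0.0, 0.003]
force: [0.0, -12.3, 8.8]
finger_gap: 0.176
gripper_force: 33.0
```

Emit:
{"name": "step_arm", "arguments": {
  "moves": [0.5,0.225,0,0,0,0.5,0,0,0,0,0.5,0,0,0.2,0,0.5,0,0,0.45,0,0.5,0,0,0.45,0]
}}

```text
t: 5.58
tcp_pos: [0.5742, 0.3161, 0.2489]
tool_rot: [0.993, -0.116, 0.004, -0.002]
force: [0.4, -0.3, -0.0]
finger_gap: 0.502
gripper_force: 0.0
```

Emit:
{"name": "step_arm", "arguments": {
  "moves": [0.5,0,-0.8,0,0,0.5,0,-0.8,0,0,0.5,0,-0.8,0,0,0.5,0,-0.8,0,0]
}}

```text
t: 6.08
tcp_pos: [0.5716, 0.1528, 0.2431]
tool_rot: [0.993, -0.118, -0.001, 0.0]
force: [-0.0, 1.9, 0.4]
finger_gap: 0.499
gripper_force: 0.0
```

Emit:
{"name": "step_arm", "arguments": {
  "moves": [0.5,0,-0.8,0,0,0.5,0,-0.8,0,0,0.5,0,-0.8,0,0,0.5,0,-0.8,0,0]
}}

```text
t: 6.58
tcp_pos: [0.5724, -0.0059, 0.2434]
tool_rot: [0.993, -0.117, -0.0, -0.0]
force: [0.4, -0.2, -0.3]
finger_gap: 0.504
gripper_force: 0.0
```

Emit:
{"name": "step_arm", "arguments": {
  "moves": [0.5,-0.14,-0.76,0,0,0.5,-0.14,-0.76,0,0,0.5,-0.14,-0.76,0,0,0.5,-0.14,-0.76,0,0]
}}

```text
t: 7.08
tcp_pos: [0.5445, -0.1567, 0.2436]
tool_rot: [0.993, -0.117, -0.0, -0.0]
force: [-0.5, -0.4, 0.6]
finger_gap: 0.498
gripper_force: 0.0
```

```bash
cat >> h.py <<'E'
ORG=np.array([.526,.117]); A=np.radians(76.8); BY=np.array([np.cos(A),np.sin(A)]); BX=np.array([BY[1],-BY[0]])
def tinview(s):
    W=cloud(s); d=W[...,:2]-ORG; b=np.stack([d@BX,d@BY],-1)*1000; z=W[...,2]
    return W,b,z
E
python3 - <<'E'
from h import *
for n in('top','scene'):
    s=snap(n,n+'2.png'); W,b,z=tinview(s); r=np.hypot(b[...,0],b[...,1])
    m=(z>.094)&(z<.106)&(np.abs(b[...,0])<70)&(b[...,1]>100)&(b[...,1]<300); print(n,'bar box',b[m].mean(0),cv2.minAreaRect(b[m].astype(np.float32)))
    m=(r<105)&(z<.014)&(z>.0); print(' floor',m.sum(),b[m].mean(0)); 
    if m.sum()>50: print(cv2.minEnclosingCircle(b[m].astype(np.float32)))
    m=(r<120)&(z>.059)&(z<.065); print(' rim',m.sum(),b[m].min(0),b[m].max(0)) if m.any() else 0
    for k in knobs(s,.049,.063): 
        p=k[2]; print(k[0],k[1],p,k[3],k[4],[round(float((p[:2]-ORG)@BX*1000),1),round(float((p[:2]-ORG)@BY*1000),1)])
s=snap('top')
for k in knobs(s): 
    if -.4<k[2][1]<-.1: print(*k)
print(manip.sense()['tcp_pos'])
E
```

```text
top bar box [ -0.23186152 197.34064103] ((0.27577972412109375, 199.12445068359375), (17.997846603393555, 89.69383239746094), 89.62450408935547)
 floor 0 [nan nan]
 rim 244 [-69.59476724  49.13228695] [ 82.07478825 106.16788031]
[386.  119.6] 135 [ 0.683  -0.357   0.0564] [0.056 0.058 0.014] [109.  61.  80.] [261.1, -425.6]
[367.6 139.7] 44 [ 0.6435 -0.3195  0.0554] [0.038 0.031 0.013] [109.  67.  70.] [214.1, -398.1]
[102.2 188.3] 827 [0.5571 0.2079 0.0571] [0.175 0.092 0.014] [ 11. 138.  72.] [9.5, 95.6]
[208.1 175.1] 42 [ 0.5786 -0.0032  0.0587] [0.025 0.013 0.013] [  9. 115.  58.] [78.7, -105.0]
scene bar box [-34.02491578 193.52466364] ((-31.064624786376953, 194.1884765625), (8.283658027648926, 25.584938049316406), 88.6283187866211)
 floor 5647 [-19.83741244  -7.70172057]
((-5.460425853729248, 0.10442424565553665), 100.5897216796875)
 rim 1274 [ -99.46724928 -108.66832382] [106.76958501  95.6722942 ]
[99.9 11. ] 564 [ 0.4243 -2.3508  0.0559] [1.214 0.057 0.014] [ 38.  10. 124.] [464.5, -2425.8]
[406.3  60.9] 491 [-0.4799 -0.8503  0.0558] [0.023 0.833 0.014] [100.  15.  68.] [-758
[... 1779 characters left out ...]
.058 0.02 ] [109.  61.  79.]
[368.4 140.9] 71 [ 0.6434 -0.3229  0.0466] [0.044 0.044 0.019] [109.  63.  70.]
[328.  189.7] 53 [ 0.5465 -0.2396  0.0464] [0.015 0.017 0.014] [110. 191. 207.]
[288.4 193.7] 35 [ 0.5403 -0.1608  0.0457] [0.009 0.016 0.013] [ 30.   8. 195.]
[377.8 194.6] 74 [ 0.5348 -0.3373  0.0467] [0.017 0.016 0.015] [ 66.  156.5 164. ]
[385.7 252.8] 75 [ 0.4201 -0.3483  0.0469] [0.016 0.017 0.014] [ 14. 209. 242.]
[331.6 271.1] 69 [ 0.3865 -0.242   0.0474] [0.016 0.017 0.015] [139. 150. 187.]
[289.1 310.3] 73 [ 0.3126 -0.1579  0.047 ] [0.017 0.016 0.013] [168. 106. 231.]
[ 0.54442543 -0.15438145  0.24363132]<stdin>:5: RuntimeWarning: Mean of empty slice.
  ret = um.true_divide(
```

View pics/scene2.png

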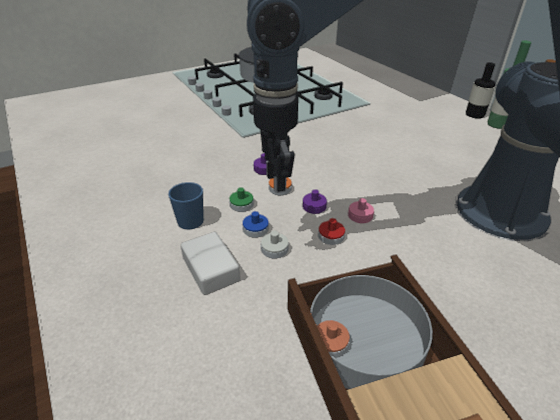

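View pics/top2.png

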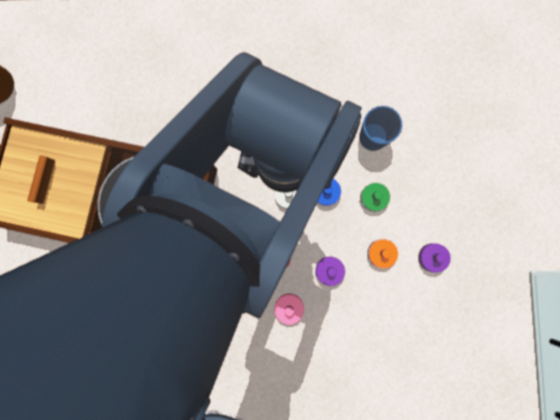

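The cover is fully open; copper pot is in the tin at scene (332,333), ring angle about -10°. The top view of the tin is blocked by the arm.

Emit:
{"name": "step_arm", "arguments": {
  "moves": [0.5,0,0,0,0,0.5,0,0,0,0,0.5,0,0,0,0]
}}

```text
t: 7.6
tcp_pos: [0.5444, -0.156, 0.2439]
tool_rot: [0.993, -0.115, 0.0, -0.0]
force: [0.8, 0.1, -0.5]
finger_gap: 0.499
gripper_force: 0.0
```

```bash
python3 -c "
from h import *
for i in range(3):
    s=snap('scene'); print(manip.sense()['tcp_pos'], manip.sense()['force'])
W,b,z=tinview(s); v,u=np.indices(z.shape)
m=(z>.0585)&(z<.065)&(np.abs(np.hypot(b[...,0],b[...,1])-95)<8)
p=b[m]; 
from scipy.optimize import least_squares
r=least_squares(lambda q:np.hypot(p[:,0]-q[0],p[:,1]-q[1])-q[2],[0,0,95],loss='soft_l1'); print(r.x,len(p))
"
```

```text
[ 0.54441409 -0.15620533  0.24396062] [-0.27653845  0.49359832 -0.46822478]
[ 0.54437935 -0.15637217  0.24395574] [-0.05698165 -0.14014218  0.6989084 ]
[ 0.54434741 -0.1564821   0.24392507] [-0.23927837 -0.10192508  0.31552403]
[ 0.53400654 -1.66645471 96.01184603] 880
```

Emit:
{"name": "step_arm", "arguments": {
  "moves": [0.5,0.003,-0.015,-0.3,0,0.5,0.003,-0.015,-0.55,0,0.5,0.003,-0.015,-0.73,0,0.5,0.003,-0.015,-0.735,0,0.5,0.003,-0.015,-0.735,0,0,0.003,-0.015,-0.735,0,0,0.003,-0.015,-0.735,0,0,0.003,-0.015,-0.735,0,0,0.003,-0.015,-0.735,0,0,0.003,-0.015,-0.735,0],
  "grip_force": 40
}}

```text
t: 9.0
tcp_pos: [0.5451, -0.1597, 0.0974]
tool_rot: [0.993, -0.116, 0.0, 0.0]
force: [-0.5, 0.2, 4.7]
finger_gap: 0.19
gripper_force: 39.3
```

Emit:
{"name": "step_arm", "arguments": {
  "moves": [0,0,0,0.2,0,0,0,0,0.45,0,0,0,0.1,0.65,0,0,0,0.4,0.65,0,0,-0.05,0.7,0.65,0,0,-0.05,0.7,0.65,0,0,-0.05,0.7,0.65,0]
}}

```text
t: 9.88
tcp_pos: [0.5349, -0.0195, 0.2266]
tool_rot: [0.993, -0.115, -0.0, 0.0]
force: [0.1, 0.0, -0.9]
finger_gap: 0.195
gripper_force: 39.4
```

Emit:
{"name": "step_arm", "arguments": {
  "moves": [0,-0.045,0.3,0,0,0,-0.045,0.6,0,0,0,-0.045,0.68,0,0,0,-0.045,0.68,0,0,0,-0.045,0.68,0,0,0,-0.045,0.68,0,0]
}}

```text
t: 10.62
tcp_pos: [0.5263, 0.1147, 0.2268]
tool_rot: [0.993, -0.117, 0.0, 0.0]
force: [-0.0, -0.3, -1.8]
finger_gap: 0.193
gripper_force: 39.7
```

Emit:
{"name": "step_arm", "arguments": {
  "moves": [0,0,0.009,-0.25,0,0,0,0.009,-0.45,0,0,0,0.009,-0.56,0,0,0,0.009,-0.592,0,0,0,0.009,-0.592,0,0,0,0.009,-0.592,0]
}}

```text
t: 11.38
tcp_pos: [0.5267, 0.1179, 0.1094]
tool_rot: [0.993, -0.116, 0.001, -0.0]
force: [0.1, 0.4, -1.4]
finger_gap: 0.192
gripper_force: 39.8
```

Emit:
{"name": "step_arm", "arguments": {
  "moves": [0,0,-0.007,-0.006,0,0,0,-0.007,-0.006,0,0.4,0,-0.007,-0.006,0,0.4,0,-0.007,-0.006,0,0.4,0,-0.007,0.1,0,0.4,0,-0.007,0.4,0,0.4,0,-0.007,0.5,0]
}}

```text
t: 12.25
tcp_pos: [0.5274, 0.1169, 0.2116]
tool_rot: [0.993, -0.116, 0.003, -0.0]
force: [0.3, 0.0, 0.1]
finger_gap: 0.396
gripper_force: 0.0
```

Emit:
{"name": "step_arm", "arguments": {
  "moves": [0.5,-0.18,-0.8,0,0,0.5,-0.18,-0.8,0,0,0.5,-0.18,-0.8,0,0,0.5,-0.18,-0.8,0,0]
}}

```text
t: 12.75
tcp_pos: [0.4897, -0.0456, 0.2087]
tool_rot: [0.993, -0.118, 0.0, 0.0]
force: [0.3, 0.4, -0.9]
finger_gap: 0.497
gripper_force: 0.0
```

Emit:
{"name": "step_arm", "arguments": {
  "moves": [0.5,-0.18,-0.8,0,0,0.5,-0.18,-0.8,0,0,0.5,-0.18,-0.8,0,0,0.5,-0.18,-0.8,0,0]
}}

```text
t: 13.25
tcp_pos: [0.4544, -0.2051, 0.2087]
tool_rot: [0.993, -0.117, 0.001, 0.0]
force: [0.3, 0.1, -0.2]
finger_gap: 0.501
gripper_force: 0.0
```

Emit:
{"name": "step_arm", "arguments": {
  "moves": [0.5,-0.16,-0.72,0,0,0.5,-0.16,-0.72,0,0,0.5,-0.16,-0.72,0,0,0.5,-0.16,-0.72,0,0,0.5,-0.16,-0.72,0,0]
}}

```text
t: 13.88
tcp_pos: [0.4221, -0.3446, 0.2082]
tool_rot: [0.993, -0.115, -0.001, -0.001]
force: [1.1, 0.1, -0.4]
finger_gap: 0.502
gripper_force: 0.0
```

```bash
cat > look.py <<'E'
from h import *
import sys
for n in('top','scene'):
    s=snap(n,n+sys.argv[1]+'.png'); print(n)
    for lo,hi in((.036,.054),(.0515,.0645)):
        for k in knobs(s,lo,hi,area=(15,250)):
            p=k[2][:2]; 
            if max(k[3][:2])>.026 or k[3][0]<.007 or not(.28<p[0]<.66 and -.48<p[1]<.22): continue
            d=p-ORG; B=np.array([d@BX,d@BY])*1000
            t=np.hypot(*B)<80
            if t!=(lo>.05): continue
            print(k[1],k[2],k[4],('TIN r %.1f ang %.1f  box %s'%(np.hypot(*B),np.degrees(np.arctan2(B[1],B[0])),B.round(1))) if t else '')
print(manip.sense()['tcp_pos'])
E
python3 look.py 3
```

```text
top
67 [ 0.548  -0.2391  0.0475] [112. 181. 166.] 
71 [ 0.5349 -0.3376  0.0469] [ 66. 162. 115.] 
62 [ 0.4157 -0.1335  0.0478] [  1. 195. 172.] 
70 [ 0.3865 -0.242   0.0472] [138. 152. 134.] 
74 [ 0.3126 -0.1577  0.0472] [168. 111. 189.] 
70 [0.5824 0.0923 0.0574] [  8.  179.  174.5] TIN r 61.6 ang -10.5  box [ 60.6 -11.2]
70 [0.5259 0.1156 0.0577] [ 27.  12. 171.] TIN r 1.4 ang -80.9  box [ 0.2 -1.4]
scene
47 [ 0.4114 -0.4527  0.0452] [137. 136.  98.] 
48 [ 0.4227 -0.3482  0.0456] [ 11.  171.  157.5] 
55 [ 0.5372 -0.337   0.0455] [ 67. 129.  93.] 
57 [ 0.3884 -0.2415  0.0452] [137. 139. 105.] 
60 [ 0.3143 -0.1567  0.0456] [170.   97.  154.5] 
67 [ 0.5509 -0.2376  0.0454] [110. 176. 120.] 
68 [ 0.4182 -0.1325  0.0456] [  1. 180. 129.] 
23 [0.5047 0.2093 0.0466] [98. 15. 72.] 
103 [0.5282 0.1166 0.0578] [ 51.   9. 177.] TIN r 2.2 ang 2.9  box [2.2 0.1]
105 [0.5839 0.0933 0.0577] [  9. 130. 168.] TIN r 62.6 ang -9.1  box [61.8 -9.9]
[ 0.42224717 -0.34479175  0.20837337]
```

```bash
cat > tin.py <<'E'
from h import *
from scipy.optimize import least_squares
for n in('top','scene'):
    s=snap(n); W,b,z=tinview(s); r=np.hypot(b[...,0],b[...,1])
    for lo,hi in((.0585,.066),(.02,.055)):
        p=b[(z>lo)&(z<hi)&(np.abs(r-94)<9)]
        q=least_squares(lambda q:np.hypot(p[:,0]-q[0],p[:,1]-q[1])-q[2],[0,0,95],loss='soft_l1').x
        print(n,lo,len(p),q.round(2),'world',(ORG+(q[0]*BX+q[1]*BY)/1000).round(4))
E
python3 tin.py
```

```text
top 0.0585 573 [-0.1  -1.1  95.91] world [0.5257 0.116 ]
top 0.02 1212 [-0.16 -1.73 95.63] world [0.5255 0.1154]
scene 0.0585 907 [ 0.35 -1.65 95.95] world [0.526  0.1153]
scene 0.02 2161 [ 0.98 -1.22 95.66] world [0.5267 0.1156]
```

Emit:
{"name": "step_arm", "arguments": {
  "moves": [0.5,-0.007,-0.012,-0.25,0,0.5,-0.007,-0.012,-0.45,0,0.5,-0.007,-0.012,-0.555,0,0.5,-0.007,-0.012,-0.555,0,0.5,-0.007,-0.012,-0.555,0,0,-0.007,-0.012,-0.555,0,0,-0.007,-0.012,-0.555,0,0,-0.007,-0.012,-0.555,0,0,-0.007,-0.012,-0.555,0,0,-0.007,-0.012,-0.555,0]
}}

```text
t: 15.32
tcp_pos: [0.4207, -0.3497, 0.0981]
tool_rot: [0.993, -0.116, 0.0, 0.0]
force: [0.5, 0.6, 6.1]
finger_gap: 0.191
gripper_force: 39.4
```

Emit:
{"name": "step_arm", "arguments": {
  "moves": [0,0,0,0.25,0,0,0,0,0.5,0,0,0,0.2,0.65,0,0,0.06,0.5,0.65,0,0,0.08,0.8,0.65,0,0,0.08,0.8,0.65,0]
}}

```text
t: 16.08
tcp_pos: [0.4347, -0.1848, 0.2269]
tool_rot: [0.994, -0.113, -0.002, -0.002]
force: [1.1, 0.5, -2.1]
finger_gap: 0.196
gripper_force: 39.6
```

Emit:
{"name": "step_arm", "arguments": {
  "moves": [0,0.03,0.3,0,0,0,0.06,0.6,0,0,0,0.09,0.85,0,0,0,0.09,0.85,0,0]
}}

```text
t: 16.58
tcp_pos: [0.4543, -0.0174, 0.2271]
tool_rot: [0.994, -0.113, -0.001, -0.0]
force: [1.0, -0.4, -1.5]
finger_gap: 0.189
gripper_force: 39.8
```

Emit:
{"name": "step_arm", "arguments": {
  "moves": [0,0.03,0.3,0,0,0,0.06,0.6,0,0,0,0.085,0.82,0,0,0,0.085,0.82,0,0,0,0.085,0.82,0,0,0,0.085,0.82,0,0,0,0.085,0.82,0,0]
}}

```text
t: 17.45
tcp_pos: [0.4717, 0.1431, 0.2275]
tool_rot: [0.993, -0.117, -0.0, 0.0]
force: [0.4, -0.5, -2.1]
finger_gap: 0.193
gripper_force: 40.0
```

Emit:
{"name": "step_arm", "arguments": {
  "moves": [0,0,0.01,-0.25,0,0,0,0.01,-0.42,0,0,0,0.01,-0.5,0,0,0,0.01,-0.56,0,0,0,0.01,-0.59,0,0,0,0.01,-0.595,0,0,0,0.01,-0.595,0]
}}

```text
t: 18.32
tcp_pos: [0.4719, 0.1464, 0.109]
tool_rot: [0.993, -0.116, 0.001, -0.0]
force: [0.0, 0.4, -1.6]
finger_gap: 0.191
gripper_force: 40.0
```

Emit:
{"name": "step_arm", "arguments": {
  "moves": [0,0,0,-0.006,0,0.35,0,0,-0.006,0,0.35,0,0,-0.006,0,0.35,0,0,0.1,0,0.35,0,0,0.4,0,0.35,0,0,0.5,0]
}}

```text
t: 19.08
tcp_pos: [0.4727, 0.1466, 0.2113]
tool_rot: [0.993, -0.116, 0.002, -0.0]
force: [-0.1, 0.7, 0.1]
finger_gap: 0.349
gripper_force: 0.0
```

Emit:
{"name": "step_arm", "arguments": {
  "moves": [0.5,0.2,-0.95,0,0.12,0.5,0.2,-0.95,0,0.12,0.5,0.2,-0.95,0,0.12,0.5,0.2,-0.95,0,0.12]
}}

```text
t: 19.58
tcp_pos: [0.5126, -0.047, 0.2088]
tool_rot: [0.997, 0.071, 0.001, 0.001]
force: [1.1, 0.3, 0.6]
finger_gap: 0.498
gripper_force: 0.0
```

Emit:
{"name": "step_arm", "arguments": {
  "moves": [0.5,0.185,-0.97,0,0.135,0.5,0.185,-0.97,0,0.135,0.5,0.185,-0.97,0,0.135,0.5,0.185,-0.97,0,0.135,0.5,0.185,-0.97,0,0.135,0.5,0.185,-0.97,0,0.135]
}}

```text
t: 20.32
tcp_pos: [0.5477, -0.2356, 0.2082]
tool_rot: [0.96, 0.281, -0.001, -0.001]
force: [0.3, -0.0, 0.8]
finger_gap: 0.5
gripper_force: 0.0
```

```bash
sed -i 's/ORG=np.array(\[.526,.117\])/ORG=np.array([.526,.1158])/' h.py; python3 look.py 4
```

```text
top
84 [ 0.4098 -0.4522  0.0467] [139. 149. 203.] 
68 [0.5825 0.0924 0.0576] [ 10. 164. 242.] TIN r 61.2 ang -9.3  box [60.4 -9.9]
71 [0.5259 0.1156 0.0574] [ 27.   5. 239.] TIN r 0.2 ang -103.4  box [-0.1 -0.2]
74 [0.4711 0.1454 0.0575] [ 16. 255. 249.] TIN r 62.4 ang 164.9  box [-60.2  16.3]
scene
57 [ 0.5373 -0.3369  0.0452] [ 68. 129.  96.] 
57 [ 0.3889 -0.2414  0.046 ] [137. 136.  75.] 
63 [ 0.3146 -0.1564  0.0454] [170.  97. 123.] 
66 [ 0.5508 -0.2378  0.0454] [110. 176. 123.] 
68 [ 0.4181 -0.1324  0.0456] [  1. 179. 133.] 
103 [0.5281 0.1166 0.0577] [ 51.   9. 182.] TIN r 2.2 ang 34.1  box [1.9 1.3]
102 [0.4733 0.1462 0.0578] [ 11. 172. 188.] TIN r 60.8 ang 163.2  box [-58.2  17.6]
106 [0.584  0.0933 0.0577] [  9. 129. 171.] TIN r 62.2 ang -8.0  box [61.6 -8.7]
[ 0.54808466 -0.23547668  0.20842748]
```

Emit:
{"name": "step_arm", "arguments": {
  "moves": [0.5,0.004,-0.01,-0.25,0,0.5,0.004,-0.01,-0.45,0,0.5,0.004,-0.01,-0.55,0,0.5,0.004,-0.01,-0.55,0,0.5,0.004,-0.01,-0.55,0,0,0.004,-0.01,-0.55,0,0,0.004,-0.01,-0.55,0,0,0.004,-0.01,-0.55,0,0,0.004,-0.01,-0.55,0,0,0.004,-0.01,-0.55,0]
}}

```text
t: 21.68
tcp_pos: [0.5497, -0.2396, 0.0997]
tool_rot: [0.96, 0.281, 0.001, 0.0]
force: [-1.1, 1.4, 5.3]
finger_gap: 0.196
gripper_force: 39.3
```

Emit:
{"name": "step_arm", "arguments": {
  "moves": [0,0,0,0.25,0,0,0,0,0.5,0,0,0,0.2,0.65,0,0,-0.1,0.5,0.65,0,0,-0.2,0.8,0.65,0,0,-0.2,0.8,0.65,0]
}}

```text
t: 22.42
tcp_pos: [0.5058, -0.0753, 0.2281]
tool_rot: [0.959, 0.283, -0.002, -0.002]
force: [0.0, -0.3, -1.1]
finger_gap: 0.191
gripper_force: 39.5
```

Emit:
{"name": "step_arm", "arguments": {
  "moves": [0,-0.06,0.3,0,0,0,-0.12,0.6,0,0,0,-0.178,0.8,0,0,0,-0.178,0.8,0,0,0,-0.178,0.8,0,0,0,-0.178,0.8,0,0,0,-0.178,0.8,0,0]
}}

```text
t: 23.3
tcp_pos: [0.4743, 0.0793, 0.2285]
tool_rot: [0.96, 0.28, 0.0, 0.0]
force: [-0.2, 0.1, -1.3]
finger_gap: 0.188
gripper_force: 39.7
```

Emit:
{"name": "step_arm", "arguments": {
  "moves": [0,0,0.008,-0.25,0,0,0,0.008,-0.42,0,0,0,0.008,-0.5,0,0,0,0.008,-0.56,0,0,0,0.008,-0.585,0,0,0,0.008,-0.59,0,0,0,0.008,-0.59,0]
}}

```text
t: 24.18
tcp_pos: [0.4741, 0.082, 0.111]
tool_rot: [0.96, 0.281, 0.001, 0.0]
force: [-0.1, -0.4, -1.0]
finger_gap: 0.193
gripper_force: 39.7
```

Emit:
{"name": "step_arm", "arguments": {
  "moves": [0,0,0,-0.006,0,0.35,0,0,-0.006,0,0.35,0,0,-0.006,0,0.35,0,0,0.1,0,0.35,0,0,0.4,0,0.35,0,0,0.5,0]
}}

```text
t: 24.92
tcp_pos: [0.4749, 0.082, 0.2134]
tool_rot: [0.96, 0.281, 0.002, 0.001]
force: [-0.2, -0.2, -0.4]
finger_gap: 0.347
gripper_force: 0.0
```

Emit:
{"name": "step_arm", "arguments": {
  "moves": [0.5,-0.14,-0.53,0,0.16,0.5,-0.14,-0.53,0,0.16,0.5,-0.14,-0.53,0,0.16,0.5,-0.14,-0.53,0,0.16]
}}

```text
t: 25.42
tcp_pos: [0.4455, -0.0247, 0.2107]
tool_rot: [0.861, 0.509, 0.0, 0.0]
force: [0.4, -0.6, -0.4]
finger_gap: 0.501
gripper_force: 0.0
```

Emit:
{"name": "step_arm", "arguments": {
  "moves": [0.5,-0.146,-0.55,0,0.17,0.5,-0.146,-0.55,0,0.17,0.5,-0.146,-0.55,0,0.17,0.5,-0.146,-0.55,0,0.17,0.5,-0.146,-0.55,0,0.17]
}}

```text
t: 26.05
tcp_pos: [0.4166, -0.133, 0.2105]
tool_rot: [0.695, 0.719, 0.0, -0.0]
force: [-0.3, -0.9, 0.2]
finger_gap: 0.502
gripper_force: 0.0
```

```bash
python3 look.py 5; python3 -c "
from h import *; print(manip.sense()['q'])"
```

```text
top
71 [ 0.5347 -0.3376  0.0469] [ 66. 156. 118.] 
84 [ 0.4097 -0.4522  0.0464] [138. 155. 132.] 
20 [ 0.3851 -0.2478  0.0477] [138.  153.5 128. ] 
66 [0.5826 0.0924 0.0577] [  8. 179. 177.] TIN r 61.2 ang -9.3  box [60.4 -9.9]
71 [0.5257 0.1154 0.0576] [ 26.  12. 173.] TIN r 0.5 ang -113.7  box [-0.2 -0.5]
70 [0.4735 0.0812 0.0575] [111. 207. 153.] TIN r 62.9 ang -133.4  box [-43.2 -45.7]
70 [0.4711 0.1459 0.0574] [ 13. 251. 194.] TIN r 62.6 ang 164.5  box [-60.3  16.8]
scene
48 [ 0.4112 -0.453   0.0448] [137.  136.  100.5] 
55 [ 0.5372 -0.3372  0.0455] [ 67. 129.  97.] 
59 [ 0.3887 -0.2412  0.0456] [137. 138. 109.] 
61 [ 0.3146 -0.1565  0.0453] [170.  93. 104.] 
67 [ 0.4179 -0.1325  0.0457] [  1. 179. 138.] 
88 [0.4755 0.0818 0.0576] [110. 177. 149.] TIN r 60.9 ang -132.8  box [-41.4 -44.6]
103 [0.5281 0.1163 0.0575] [ 51.   9. 183.] TIN r 2.2 ang 26.6  box [1.9 1. ]
106 [0.4735 0.1464 0.0575] [ 11. 171. 184.] TIN r 60.8 ang 163.0  box [-58.1  17.8]
106 [0.5839 0.0933 0.0576] [  9.  129.5 173. ] TIN r 62.1 ang -8.0  box [61.5 -8.7]
[ 0.41665483 -0.13290014  0.21051039]
[-5.65443810e-01  4.43864142e-01  1.98293878e+00  1.72773643e-04
  7.15093108e-01 -6.00231122e-01]
```

Emit:
{"name": "step_arm", "arguments": {
  "moves": [0.5,0.001,0,-0.25,0,0.5,0.001,0,-0.45,0,0.5,0.001,0,-0.56,0,0.5,0.001,0,-0.56,0,0.5,0.001,0,-0.56,0,0,0.001,0,-0.56,0,0,0.001,0,-0.56,0,0,0.001,0,-0.56,0,0,0.001,0,-0.56,0,0,0.001,0,-0.56,0]
}}

```text
t: 27.4
tcp_pos: [0.417, -0.1341, 0.0996]
tool_rot: [0.695, 0.719, 0.0, 0.001]
force: [-0.5, 0.5, 5.8]
finger_gap: 0.191
gripper_force: 38.9
```

Emit:
{"name": "step_arm", "arguments": {
  "moves": [0,0,0,0.25,0,0,0,0,0.5,0,0,0,0.1,0.65,0,0,0.15,0.4,0.65,0,0,0.4,0.65,0.65,0,0,0.575,0.93,0.65,0,0,0.575,0.93,0.65,0,0,0.575,0.93,0.65,0,0,0.575,0.93,0.65,0]
}}

```text
t: 28.52
tcp_pos: [0.5303, 0.051, 0.2283]
tool_rot: [0.695, 0.719, -0.001, -0.001]
force: [0.0, 0.2, -1.1]
finger_gap: 0.188
gripper_force: 39.8
```

Emit:
{"name": "step_arm", "arguments": {
  "moves": [0,0.005,0.01,-0.25,0,0,0.005,0.01,-0.42,0,0,0.005,0.01,-0.5,0,0,0.005,0.01,-0.56,0,0,0.005,0.01,-0.585,0,0,0.005,0.01,-0.59,0,0,0.005,0.01,-0.59,0]
}}

```text
t: 29.4
tcp_pos: [0.5332, 0.054, 0.1112]
tool_rot: [0.694, 0.719, 0.0, 0.001]
force: [-0.3, 1.3, -1.1]
finger_gap: 0.189
gripper_force: 39.8
```

Emit:
{"name": "step_arm", "arguments": {
  "moves": [0,-0.004,0,-0.006,0,0,-0.004,0,-0.006,0,0.35,-0.004,0,-0.006,0,0.35,-0.004,0,-0.006,0,0.35,-0.004,0,0.1,0,0.35,-0.004,0,0.4,0,0.35,-0.004,0,0.5,0]
}}

```text
t: 30.28
tcp_pos: [0.5333, 0.0539, 0.2136]
tool_rot: [0.695, 0.719, 0.002, 0.002]
force: [0.9, -0.3, -1.0]
finger_gap: 0.35
gripper_force: 0.0
```

Emit:
{"name": "step_arm", "arguments": {
  "moves": [0.5,0.01,-0.97,0,0,0.5,0.01,-0.97,0,0,0.5,0.01,-0.97,0,0,0.5,0.01,-0.97,0,0,0.5,0.01,-0.97,0,0]
}}

```text
t: 30.9
tcp_pos: [0.5335, -0.1402, 0.2104]
tool_rot: [0.695, 0.719, 0.0, -0.001]
force: [0.1, 1.2, -0.4]
finger_gap: 0.495
gripper_force: 0.0
```

Emit:
{"name": "step_arm", "arguments": {
  "moves": [0.5,0.01,-0.97,0,0,0.5,0.01,-0.97,0,0,0.5,0.01,-0.97,0,0,0.5,0.01,-0.97,0,0,0.5,0.01,-0.97,0,0,0.5,0.01,-0.97,0,0]
}}

```text
t: 31.65
tcp_pos: [0.5359, -0.3311, 0.2102]
tool_rot: [0.694, 0.72, 0.0, -0.001]
force: [0.5, -0.3, -1.0]
finger_gap: 0.5
gripper_force: 0.0
```

```bash
python3 look.py 6
```

```text
top
69 [0.5824 0.0923 0.0575] [  9. 173. 224.] TIN r 61.1 ang -9.4  box [ 60.3 -10. ]
70 [0.5319 0.0542 0.0578] [  0. 211. 215.] TIN r 61.9 ang -71.3  box [ 19.8 -58.6]
71 [0.5258 0.1155 0.0575] [ 26.  10. 220.] TIN r 0.4 ang -110.5  box [-0.1 -0.3]
71 [0.4734 0.0811 0.0575] [111. 197. 197.] TIN r 63.0 ang -133.4  box [-43.3 -45.8]
71 [0.4712 0.1456 0.0575] [ 14. 250. 235.] TIN r 62.4 ang 164.7  box [-60.2  16.5]
scene
46 [ 0.4115 -0.4528  0.0455] [137.  138.  103.5] 
57 [ 0.5373 -0.3369  0.0453] [ 67. 130.  94.] 
57 [ 0.3887 -0.2413  0.0459] [137. 139. 107.] 
62 [ 0.3145 -0.1565  0.0454] [170.   97.  154.5] 
87 [0.4755 0.0819 0.0576] [110. 176. 147.] TIN r 60.8 ang -132.9  box [-41.4 -44.5]
84 [0.5337 0.0549 0.058 ] [  1. 180. 154.] TIN r 61.4 ang -69.6  box [ 21.4 -57.5]
103 [0.5283 0.1165 0.0578] [ 51.   9. 181.] TIN r 2.4 ang 30.1  box [2.1 1.2]
104 [0.4733 0.1463 0.0577] [ 11.  172.  184.5] TIN r 60.9 ang 163.1  box [-58.3  17.7]
110 [0.5841 0.0935 0.0577] [  9. 129. 171.] TIN r 62.2 ang -7.8  box [61.7 -8.4]
[ 0.53612285 -0.33166258  0.21048156]
```

Emit:
{"name": "step_arm", "arguments": {
  "moves": [0.5,-0.002,-0.022,-0.25,0,0.5,-0.002,-0.022,-0.45,0,0.5,-0.002,-0.022,-0.56,0,0.5,-0.002,-0.022,-0.56,0,0.5,-0.002,-0.022,-0.56,0,0,-0.002,-0.022,-0.56,0,0,-0.002,-0.022,-0.56,0,0,-0.002,-0.022,-0.56,0,0,-0.002,-0.022,-0.56,0,0,-0.002,-0.022,-0.56,0]
}}

```text
t: 33.0
tcp_pos: [0.5358, -0.3384, 0.0994]
tool_rot: [0.695, 0.719, 0.0, 0.0]
force: [0.1, 1.1, 7.0]
finger_gap: 0.195
gripper_force: 39.4
```

Emit:
{"name": "step_arm", "arguments": {
  "moves": [0,0,0,0.25,0,0,0,0,0.5,0,0,0,0.2,0.65,0,0,0,0.5,0.65,0,0,-0.015,0.85,0.65,0,0,-0.015,0.85,0.65,0]
}}

```text
t: 33.75
tcp_pos: [0.5306, -0.1639, 0.2278]
tool_rot: [0.693, 0.721, -0.0, -0.002]
force: [-0.4, -0.8, -1.0]
finger_gap: 0.195
gripper_force: 39.4
```

Emit:
{"name": "step_arm", "arguments": {
  "moves": [0,-0.015,0.3,0,0,0,-0.015,0.6,0,0,0,-0.015,0.87,0,0,0,-0.015,0.87,0,0]
}}

```text
t: 34.25
tcp_pos: [0.5289, 0.0084, 0.2281]
tool_rot: [0.693, 0.721, -0.0, -0.001]
force: [-0.5, -0.4, -1.3]
finger_gap: 0.197
gripper_force: 39.4
```

Emit:
{"name": "step_arm", "arguments": {
  "moves": [0,-0.015,0.3,0,0,0,-0.015,0.6,0,0,0,-0.015,0.85,0,0,0,-0.015,0.85,0,0,0,-0.015,0.85,0,0,0,-0.015,0.85,0,0,0,-0.015,0.85,0,0]
}}

```text
t: 35.12
tcp_pos: [0.5269, 0.1741, 0.2285]
tool_rot: [0.695, 0.719, -0.0, 0.0]
force: [0.0, 0.8, -1.8]
finger_gap: 0.19
gripper_force: 39.4
```

Emit:
{"name": "step_arm", "arguments": {
  "moves": [0,0,0.013,-0.25,0,0,0,0.013,-0.42,0,0,0,0.013,-0.5,0,0,0,0.013,-0.56,0,0,0,0.013,-0.585,0,0,0,0.013,-0.595,0,0,0,0.013,-0.595,0]
}}

```text
t: 36.0
tcp_pos: [0.5269, 0.1783, 0.1101]
tool_rot: [0.695, 0.719, 0.001, 0.0]
force: [-0.3, -0.3, -1.6]
finger_gap: 0.194
gripper_force: 39.5
```

Emit:
{"name": "step_arm", "arguments": {
  "moves": [0,0,0,-0.004,0,0.35,0,0,-0.004,0,0.35,0,0,-0.004,0,0.35,0,0,0.1,0,0.35,0,0,0.4,0,0.35,0,0,0.7,0,0.35,0,0,0.7,0]
}}

```text
t: 36.88
tcp_pos: [0.5293, 0.1787, 0.2548]
tool_rot: [0.694, 0.719, 0.005, 0.004]
force: [1.0, 0.2, -0.1]
finger_gap: 0.347
gripper_force: 0.0
```

Emit:
{"name": "step_arm", "arguments": {
  "moves": [0.6,-0.4,-0.9,0,-0.29,0.6,-0.4,-0.9,0,-0.29,0.6,-0.4,-0.9,0,-0.29,0.6,-0.4,-0.9,0,-0.29,0.6,-0.4,-0.9,0,-0.29,0.6,-0.4,-0.9,0,-0.29]
}}

```text
t: 37.62
tcp_pos: [0.4459, -0.002, 0.2489]
tool_rot: [0.94, 0.341, -0.001, -0.0]
force: [0.2, -0.1, 0.5]
finger_gap: 0.598
gripper_force: 0.0
```

Emit:
{"name": "step_arm", "arguments": {
  "moves": [0.6,-0.1,-0.95,0,-0.293,0.6,-0.1,-0.95,0,-0.293,0.6,-0.1,-0.95,0,-0.293,0.6,-0.1,-0.95,0,-0.293,0.6,-0.1,-0.95,0,-0.293,0.6,-0.1,-0.95,0,-0.293]
}}

```text
t: 38.38
tcp_pos: [0.4264, -0.1916, 0.249]
tool_rot: [0.994, -0.11, -0.0, -0.0]
force: [-0.2, -0.3, -0.2]
finger_gap: 0.599
gripper_force: 0.0
```

```bash
python3 look.py 7
```

```text
top
84 [ 0.4097 -0.4523  0.0462] [138. 158. 137.] 
74 [ 0.3126 -0.1578  0.0469] [168.  114.5 190.5] 
68 [0.5826 0.0923 0.0576] [  9. 180. 185.] TIN r 61.3 ang -9.3  box [ 60.5 -10. ]
69 [0.532  0.0543 0.0576] [  1. 216. 175.] TIN r 61.8 ang -71.2  box [ 19.9 -58.5]
74 [0.5265 0.1764 0.0574] [ 66. 195. 111.] TIN r 60.6 ang 102.7  box [-13.4  59.1]
67 [0.526  0.1157 0.0578] [ 26.  12. 180.] TIN r 0.1 ang -76.8  box [ 0.  -0.1]
72 [0.4735 0.081  0.0575] [111. 202. 159.] TIN r 63.0 ang -133.3  box [-43.2 -45.9]
74 [0.471  0.1455 0.0575] [ 13.  254.5 200. ] TIN r 62.5 ang 164.8  box [-60.3  16.4]
scene
46 [ 0.4118 -0.4523  0.0456] [137.  138.  102.5] 
57 [ 0.3886 -0.2415  0.0457] [137. 138. 106.] 
61 [ 0.3146 -0.1567  0.0455] [170.  96. 122.] 
87 [0.4755 0.0818 0.0577] [110. 177. 145.] TIN r 60.9 ang -132.8  box [-41.4 -44.6]
89 [0.5337 0.0551 0.0577] [  1. 180. 152.] TIN r 61.2 ang -69.6  box [ 21.4 -57.3]
105 [0.5283 0.1166 0.0577] [ 51.   9. 178.] TIN r 2.4 ang 32.4  box [2.1 1.3]
102 [0.4732 0.1462 0.0576] [ 11.  172.  182.5] TIN r 60.9 ang 163.3  box [-58.3  17.5]
104 [0.5841 0.0931 0.058 ] [  9.  129.  168.5] TIN r 62.4 ang -8.1  box [61.7 -8.8]
124 [0.5286 0.1773 0.0577] [ 68.  132.5 119. ] TIN r 61.6 ang 100.8  box [-11.5  60.5]
[ 0.4265057  -0.19131728  0.24921533]
```

View pics/scene7.png

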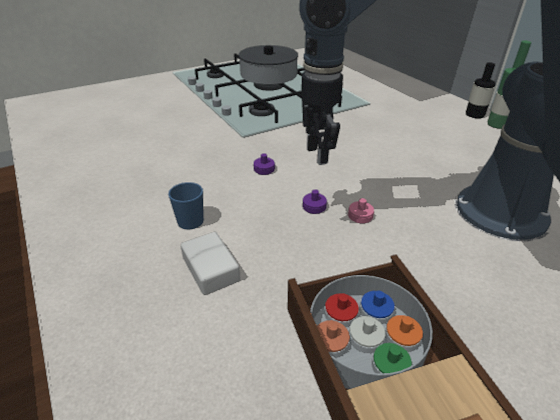

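Six pots stand upright in a honeycomb in the tin (white centre at (369,330)); only the decoys remain on the worktop. Now closing the cover.

Emit:
{"name": "step_arm", "arguments": {
  "moves": [0.6,0.24,0.83,0.05,-0.003,0.6,0.24,0.83,0.05,-0.003,0.6,0.24,0.83,0.05,-0.003,0.6,0.24,0.83,0.05,-0.003]
}}

```text
t: 38.98
tcp_pos: [0.4748, -0.0224, 0.2597]
tool_rot: [0.994, -0.113, 0.0, -0.0]
force: [0.8, 0.2, -0.4]
finger_gap: 0.6
gripper_force: 0.0
```

Emit:
{"name": "step_arm", "arguments": {
  "moves": [0.6,0.24,0.83,0,0,0.6,0.24,0.83,0,0,0.6,0.24,0.83,0,0,0.6,0.24,0.83,0,0]
}}

```text
t: 39.48
tcp_pos: [0.5231, 0.1423, 0.2593]
tool_rot: [0.993, -0.114, 0.001, -0.0]
force: [0.0, -0.7, -0.0]
finger_gap: 0.6
gripper_force: 0.0
```

Emit:
{"name": "step_arm", "arguments": {
  "moves": [0.6,0.24,0.84,0,0,0.6,0.24,0.84,0,0,0.6,0.24,0.84,0,0,0.6,0.24,0.84,0,0,0.6,0.24,0.84,0,0,0.6,0.24,0.84,0,0,0.6,0.24,0.84,0,0]
}}

```text
t: 40.35
tcp_pos: [0.5705, 0.3066, 0.2596]
tool_rot: [0.993, -0.118, -0.0, 0.0]
force: [0.0, -0.7, -0.0]
finger_gap: 0.604
gripper_force: 0.0
```

Emit:
{"name": "step_arm", "arguments": {
  "moves": [0.6,0.005,0.014,-0.25,0,0.6,0.005,0.014,-0.4,0,0.6,0.005,0.014,-0.515,0,0.6,0.005,0.014,-0.515,0,0,0.005,0.014,-0.515,0,0,0.005,0.014,-0.515,0,0,0.005,0.014,-0.515,0,0,0.005,0.014,-0.515,0,0,0.005,0.014,-0.515,0],
  "grip_force": 30
}}

```text
t: 41.48
tcp_pos: [0.5723, 0.3109, 0.1582]
tool_rot: [0.993, -0.117, 0.001, -0.0]
force: [0.3, -2.5, 7.0]
finger_gap: 0.178
gripper_force: 32.8
```

Emit:
{"name": "step_arm", "arguments": {
  "moves": [0,-0.06,-0.25,0,0,0,-0.115,-0.5,0,0,0,-0.175,-0.75,0,0,0,-0.2,-0.87,0,0,0,-0.22,-0.93,0,0,0,-0.23,-0.98,0,0,0,-0.23,-0.98,0,0,0,-0.23,-0.98,0,0]
}}

```text
t: 42.48
tcp_pos: [0.5263, 0.116, 0.1582]
tool_rot: [0.993, -0.117, 0.002, -0.001]
force: [-0.3, 3.3, 7.7]
finger_gap: 0.175
gripper_force: 33.4
```

Emit:
{"name": "step_arm", "arguments": {
  "moves": [0,-0.005,-0.015,0,0,0,-0.005,-0.025,0,0,0,-0.005,-0.025,0,0,0,-0.005,-0.025,0,0]
}}

```text
t: 42.98
tcp_pos: [0.5261, 0.1153, 0.1582]
tool_rot: [0.993, -0.119, 0.003, -0.005]
force: [1.4, 20.9, 5.3]
finger_gap: 0.176
gripper_force: 33.2
```

Against the stop. Release (back off the preload while opening), lift and retreat.

Emit:
{"name": "step_arm", "arguments": {
  "moves": [0,0.003,0.012,0,0,0.6,0.003,0.012,0,0,0.6,0.003,0.012,0,0,0.6,0.003,0.012,0,0,0.6,0.003,0.012,0.2,0,0.6,0.003,0.012,0.45,0,0.6,0.003,0.012,0.45,0]
}}

```text
t: 43.85
tcp_pos: [0.5274, 0.112, 0.2501]
tool_rot: [0.993, -0.118, 0.004, -0.0]
force: [-0.2, 0.5, -1.1]
finger_gap: 0.605
gripper_force: 0.0
```

Emit:
{"name": "step_arm", "arguments": {
  "moves": [0.6,-0.3,-0.9,0,0,0.6,-0.3,-0.9,0,0,0.6,-0.3,-0.9,0,0,0.6,-0.3,-0.9,0,0,0.6,-0.3,-0.9,0,0]
}}

```text
t: 44.48
tcp_pos: [0.4647, -0.0678, 0.2458]
tool_rot: [0.993, -0.118, -0.001, -0.0]
force: [-0.1, 0.7, 0.1]
finger_gap: 0.601
gripper_force: 0.0
```

Emit:
{"name": "step_arm", "arguments": {
  "moves": [0.6,-0.2,-0.9,0,0,0.6,-0.2,-0.9,0,0,0.6,-0.2,-0.9,0,0,0.6,-0.2,-0.9,0,0,0.6,-0.2,-0.9,0,0,0.6,-0.2,-0.9,0,0]
}}

```text
t: 45.22
tcp_pos: [0.4254, -0.2453, 0.2462]
tool_rot: [0.993, -0.116, -0.001, -0.001]
force: [0.8, 0.7, 0.7]
finger_gap: 0.601
gripper_force: 0.0
```

Run:
```python
from h import *
for n in('top','scene'):
    s=snap(n,n+'8.png'); W,b,z=tinview(s)
    m=(z>.094)&(z<.106)&(np.abs(b[...,0])<70)&(np.abs(b[...,1])<60); P=W[m]
    print(n,m.sum(),P.mean(0),cv2.minAreaRect((P[:,:2]*1000).astype(np.float32)))
```

```text
top 460 [0.52511006 0.11521066 0.10043033] ((525.794189453125, 116.13911437988281), (16.8687801361084, 89.72142791748047), 76.791015625)
scene 610 [0.52863212 0.1167233  0.10066166] ((526.2108764648438, 115.55137634277344), (17.14820098876953, 90.06539916992188), 76.82423400878906)
```

View pics/top8.png

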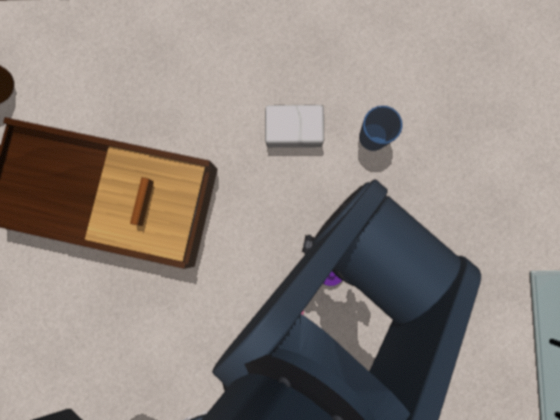

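The cover is shut: its bar at (141,201) is back where it started. The cup and block have not moved, and the robot is clear.

```bash
python3 -c "
from h import *; print(manip.sign_off())"
```

```text
the job is handed in; nothing more can be done
None
```

The job is handed in: all five spice pots from the worktop stand upright in the tin with the copper one, white in the middle and five round it (one ring place empty, as yellow was absent); the cover is pushed to its stop, and the cup and block are where they were.

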